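Register the whetstone against the stops of the sharpening board

ROBOT

A 6-joint arm with a two-finger parallel gripper is mounted at the origin on a cart in front of the work surface, level with it; the furniture and walls round the work are solid. World frame = base frame: x ahead of the robot, y to its left, z up, the work surface at z = 0. Lengths are in mm, angles in rad, forces in N, time in s.
With the tool pointing down it reaches from about 350 to 875 mm from the base axis. Payload 4.2 kg.
Tool frame: the origin (TCP) lies midway between the tips of the shut fingers; the grasp point (between the pads) lies 19 mm behind it (arm.grasp_offset is the distance from the TCP to the grasp point, in mm); z points along the fingers, y is the direction in which the jaws open and shut (so a half turn about z gives the same grasp; the last joint's range is limited). The gripper opens to 85 mm and grips with 20 to 120 N. Pads are 22 mm wide; open, the fingers measure 114 mm over their backs; the gripper's body (76 mm by 85 mm) begins 54 mm behind the grasp point. The pads swing forward as they close: fully open they stand 13 mm farther back than shut.
Start: joints at [1.589, 0.385, 0.008, 0, -1.194, -0.259], TCP at [149.018, 606.954, 231.312] pointing down, gripper open.
Joint ranges: [-3.14, 3.14], [-1.21, 2.06], [-1.07, 1.41], [-3.16, 2.05], [-2.99, -0.16], [-3.1, 3.1]. Speed limits (rad/s): [2.79, 2.79, 3.14, 3.14, 3.14, 3.14].

INTERFACE

Orientations are given as a unit quaternion [x, y, z, w].
In Python, from bench import arm gives the robot as it stands.
- The arm moves only by the tool move_arm, never from a script. Its argument "moves" is a list of rows, each an object with "gripper": the gripper's target within -1 to 1 (fully open at 1, half-way at 0, shut at -1); "xyz": the shift along the tool's x, y, z in cm, a list of three; "angular": the turn, a rotation vector about the tool's x, y, z in rad, a list of three. In form: [{"gripper": gripper, "xyz": [dx, dy, dz], "angular": [wx, wy, wz]}, ...]. A call has 1 to 10 rows; each row is the pose to reach, as a shift and turn from the pose commanded when the call began, along the tool's axes at that moment; what a row does not reach only later rows make up. A row lasts 1/8 s, in which the tool goes at most 62.5 mm and 10.7 degrees, less where a joint would pass 70% of its speed; a pose out of reach is approached as far as the arm can. A call with a gripper value outside its range is refused whole. The fingers move at their own pace and stop on an object; the grip force is fixed at half the most. Time passes only in rows, so rows that repeat a pose let the fingers close. It gives the time, the measured TCP pose, the force and the opening at its end, in the units of the state.
- arm.read_state(): the state, without advancing time (a new reading comes with each control period).
- arm.get_image(name): name is "scene" or "top" or "wrist"; returns (picture, depth): 420x560x3 uint8, blue, green, red; 420x560 float32, mm along the optical axis (not along the pixel's ray), 0 where there is no reading.
- arm.get_calibration(name): a dict with "camera_matrix" (3x3 intrinsics, pixels), "k1" (the pictures are not rectified: a ray, as slopes to the right and down, at radius r is drawn at 1 + k1 r^2 times it, then the intrinsics apply), "R" (3x3) and "t" (3): a world point X has camera coordinates R X + t. Camera axes: x right, y down, z forward; pixel columns grow to the right and rows downward; lengths in mm; the calibration is good to about 2 mm. A picture is of the moment at which its call begins: read the wrist's pose just before it. get_calibration takes no time and is no camera call; for the wrist camera it gives the pose at the moment of the call.
- arm.job_done(): hands the job in, once; it reports no verdict.
The state is a dict: "clock": time; "joints": joint angles; "joint_vel": joint speeds; "joint_efforts": joint torques, N m; "position": TCP position; "ee_rot": TCP orientation; "contact_force": force on the tool from outside, world axes, zero at the start; "wrist_torque": the same for the moment, N m; "gripper_width": finger opening in mm.
Only numpy, scipy, OpenCV 4.12 (cv2) and the standard library are available. Lean on these libraries where they do the work, as an engineer would, in place of code of your own. Each camera call takes 0.05 s, during which the arm holds its last target. There are 200 camera calls.

TASK

Get the sharpening board ready for the bar knives: slide the grey whetstone along the board, without lifting it off, until its long side lies flush against the steel fence on the right and its far end lies against the steel stop at the back. Leave the tamper and the jigger where they are.

Things in the scene. Friction and masses are not known exactly. Their poses are not given: they have to be found in the camera images.
- whetstone_center (a point): Centre (half-way up) of the loose grey whetstone, a plain bar 55 mm wide (its x axis), 150 mm long (its y axis), 23 mm high (z up), about 0.4 kg. It lies flat on the board, length roughly along the board's (to about 9 degrees), short of the fence and of the stop; this centre is then 53.5 mm above the counter. It slides under a push of 2 to 6 N.
- stone_board: Sharpening board, fixed, a wooden deck on two cross feet: 260 mm (x, away from robot) x 160 mm (y, left), deck top 42 mm above the counter. Origin: centre, at counter level. Two steel strips 14 mm wide stand 12 mm above the deck: the fence on the right edge, inner face at y = -63 mm, and the stop on the far end, inner face at x = +113 mm. Stone against both: centre at x = +38, y = -35.5 mm, length along x.
- tamper: Bystander: coffee tamper with steel foot and black grip, 58 mm across, 82 mm tall, standing on the counter to the right. Origin: centre of its underside. Leave it where it is.
- jigger: Bystander: double-cone steel jigger, 44 mm across, 74 mm tall, standing on the counter to the right. Origin: centre of its underside. Leave it where it is.

How it is judged (in metres and radians):
At the end, for the whole second after the job is handed in: The whetstone lies flat on the board with its long side along the fence and its far end at the stop: its centre within 10 mm of the place where it touches both, and turned less than 10 degrees from the fence (x of whetstone_center in the frame of stone_board between 0.028 and 0.046 m and y of whetstone_center in the frame of stone_board between -0.0435 and -0.0255 m and z of whetstone_center in the frame of stone_board below 0.06 m and angle between the y axis of whetstone_center and the x axis of stone_board, either way round below 0.17 rad and angle between whetstone_center's own z axis and vertical below 0.1 rad).
It fails at once if the whetstone is lifted off the board (raised by more than 20 mm) (z of whetstone_center in the frame of stone_board above 0.0735 m).
It fails at once if the tamper is moved by more than 30 mm (distance of tamper from where it was at the start of the episode above 0.03 m).
It fails at once if the jigger is moved by more than 30 mm (distance of jigger from where it was at the start of the episode above 0.03 m).
It also fails if it takes over 45 s, if anything falls off the work surface, if the arm or the gripper's body presses on something with over 40 N, if the wrist force passes 120 N, or if a joint passes its speed limit or range.

## Working session

There is one attempt and no reset: what is moved stays moved. The work goes in short steps, Python scripts to look and compute and a tool call to move; the robot and the scene stay as the last step left them, time stands still between calls to the robot, and variables do not carry over. Pictures are saved under pics/ and viewed, about 8 in all and at most 12, crops included, and the job is handed in when it is done.

Besides the shell and the picture viewer there is one more tool, called after ">>>" by a JSON object that holds its "name" and its "arguments". move_arm: Moves the arm, as the interface text tells. Its arguments: {"type":"object","properties":{"moves":{"type":"array","items":{"type":"object","properties":{"gripper":{"type":"number"},"xyz":{"type":"array","items":{"type":"number"}},"angular":{"type":"array","items":{"type":"number"}}}}}},"required":["moves"]}

```bash
mkdir -p pics; ls
python3 - <<'E'
from bench import arm
import cv2,numpy as np
s=arm.read_state();print(s)
for n in("scene","top"):
    p,d=arm.get_image(n);cv2.imwrite(f"pics/{n}0.png",p);np.savez(f"{n}0.npz",p=p,d=d);c=arm.get_calibration(n);print(n,c)
E
```

```text
pics
{'clock': 0.0, 'joints': array([ 1.58861771e+00,  3.85553927e-01,  6.61051972e-03, -5.17317933e-04,
       -1.19401710e+00, -2.58605406e-01]), 'joint_vel': array([-0.00105676, -0.00149775,  0.00042895,  0.00025939,  0.00059106,
        0.00109675]), 'joint_efforts': array([ 1.80344145e-03, -3.92289877e+01,  1.88404852e+01,  4.18605298e+00,
       -4.60003648e-03, -1.54258835e-06]), 'position': array([148.87421708, 606.39361769, 230.21447762]), 'ee_rot': array([ 9.92749555e-01, -1.20196055e-01, -8.90359383e-05,  1.10489253e-03]), 'contact_force': array([ 0.30242568, -0.10018637, -0.25197867]), 'wrist_torque': array([ 0.02350283, -0.03647292, -0.01338437]), 'gripper_width': 85.45919500860144}
scene {'camera_matrix': array([[516.14715915,   0.        , 286.57733449],
       [  0.        , 516.14715915, 210.29321397],
       [  0.        ,   0.        ,   1.        ]]), 'k1': -0.19396875913563894, 'R': array([[ 0.90128739, -0.43296911,  0.0147913 ],
       [-0.32452133, -0.69736871, -0.6390327 ],
       [ 0.28699641,  0.57115202, -0.76903734]]), 't': array([-495.93756836,  191.3696022 , 1010.89721934])}
top {'camera_matrix': array([[446.32792289,   0.        , 270.42058437],
       [  0.        , 446.32792289, 204.0760333 ],
       [  0.        ,   0.        ,   1.        ]]), 'k1': -0.07433457495068288, 'R': array([[ 0.02383866, -0.99966328,  0.01024876],
       [-0.99237202, -0.02490262, -0.12073787],
       [ 0.12095243, -0.00729236, -0.99263152]]), 't': array([-53.11536474, 511.32872014, 922.26700956])}
```

View pics/top0.png

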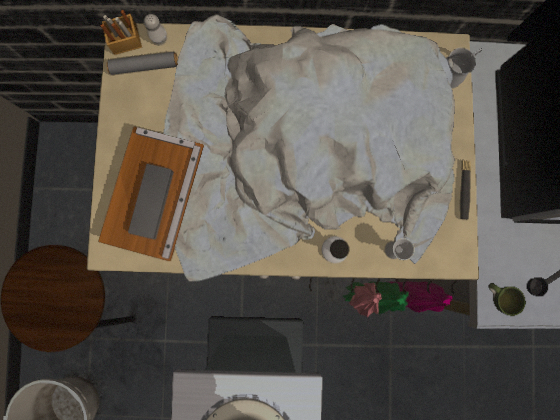

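View pics/scene0.png

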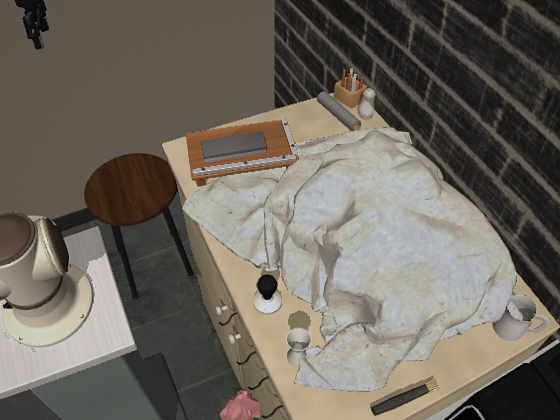

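The top view shows the board with the fence along its right side (195,145)-(168,258), the stop at the top (140,130)-(200,145), and the stone at about (150,200). The tamper (335,248) and jigger (400,248) are far off to the right, and cloth lies beside the fence. In the scene view the arm is at the upper left.

```bash
cat > h.py <<'E'
import cv2,numpy as np
from bench import arm
def ray(c,uv,z):
    K=c["camera_matrix"];uv=np.atleast_2d(np.float64(uv))
    d=(uv-K[:2,2])/K[0,0]; s=d.copy()
    for _ in range(20): s=d/(1+c["k1"]*(s**2).sum(1,keepdims=True))
    D=np.c_[s,np.ones(len(s))]@c["R"]; O=-c["R"].T@c["t"]
    return O+D*((z-O[2])/D[:,2])[:,None]
def proj(c,X):
    K=c["camera_matrix"];P=np.atleast_2d(X)@c["R"].T+c["t"];s=P[:,:2]/P[:,2:]
    return s*(1+c["k1"]*(s**2).sum(1,keepdims=True))*K[0,0]+K[:2,2]
def pts(c,d):  # world point per pixel from depth
    h,w=d.shape;vv,uu=np.mgrid[:h,:w];uv=np.c_[uu.ravel(),vv.ravel()].astype(float)
    K=c["camera_matrix"];q=(uv-K[:2,2])/K[0,0];s=q.copy()
    for _ in range(20): s=q/(1+c["k1"]*(s**2).sum(1,keepdims=True))
    return ((np.c_[s,np.ones(len(s))]*d.reshape(-1,1)-c["t"])@c["R"]).reshape(h,w,3)
E
python3 - <<'E'
from h import *
f=np.load("top0.npz");p,d=f["p"],f["d"];c=arm.get_calibration("top");X=pts(c,d)
hsv=cv2.cvtColor(p,cv2.COLOR_BGR2HSV)
roi=np.zeros(d.shape,np.uint8);roi[155:245,120:180]=1
m=((hsv[...,1]<70)&(roi>0)).astype(np.uint8)
n,l,st,_=cv2.connectedComponentsWithStats(m);k=1+st[1:,4].argmax();m=(l==k).astype(np.uint8)
ct=max(cv2.findContours(m,0,1)[0],key=cv2.contourArea)[:,0]
W=ray(c,ct,65)[:,:2];r=cv2.minAreaRect(W.astype(np.float32));print("stone",r,cv2.boxPoints(r),"depth z",np.median(X[l==k][:,2]))
# wood mask -> deck
m=((hsv[...,0]<14)&(hsv[...,1]>120)).astype(np.uint8);m[:, :90]=0;m[:,215:]=0;m[:120]=0;m[265:]=0
ct=max(cv2.findContours(m,0,1)[0],key=cv2.contourArea)[:,0]
W=ray(c,ct,42)[:,:2];r=cv2.minAreaRect(W.astype(np.float32));print("wood",r,cv2.boxPoints(r))
o=cv2.resize(p[115:270,80:240],None,fx=4,fy=4,interpolation=2)
cv2.drawContours(o,[(ct-[80,115])*4],-1,(0,255,0),1);cv2.imwrite("pics/topc.png",o)
# heights near the board
for x in range(560,240,-20): 
    uv=proj(c,[[x,y,45] for y in range(340,-60,-20)]).round().astype(int)
    print(x,[int(X[v,u,2]) for u,v in uv])
E
```

```text
stone ((508.884521484375, 207.61196899414062), (58.589420318603516, 148.33200073242188), 78.01571655273438) [[430.25214 194.35583]
 [575.3512  163.55566]
 [587.5169  220.8681 ]
 [442.41785 251.66827]] depth z 65.72280846084084
wood ((522.6278076171875, 221.74700927734375), (137.16519165039062, 242.42173767089844), 78.46851348876953) [[390.15347 178.77959]
 [627.68195 130.31792]
 [655.1022  264.71442]
 [417.57367 313.1761 ]]
560 [3, 0, 0, 43, 43, 39, 68, 66, 66, 42, 56, 18, 18, 24, 16, 6, 123, 136, 145, 148]
540 [-835, 2, 0, 43, 43, 977, 67, 67, 56, 42, 51, 18, 24, 30, 13, 7, 66, 128, 137, 143]
520 [1, 0, 0, 41, 45, 63, 64, 65, 45, 43, 51, 11, 24, 28, 16, 18, 51, 75, 122, 127]
500 [2, 1, 41, 45, 41, 67, 64, 67, 42, 44, 40, 14, 19, 21, 7, 14, 24, 7, 110, 110]
480 [0, 0, 40, 44, 43, 63, 64, 64, 43, 55, 9, 14, 19, 15, 6, 10, 26, 14, 14, 12]
460 [0, 0, 44, 42, 44, 66, 68, 67, 41, 54, 19, 23, 23, 8, 10, 7, 15, 19, 8, 14]
440 [-3, -1, 40, 42, 45, 67, 65, 56, 45, 52, 27, 29, 25, 12, 9, 12, 10, 11, 4, 6]
420 [2, 0, 39, 41, 44, 44, 41, 44, 43, 41, 12, 26, 27, 22, 9, 6, 7, 5, 5, 7]
400 [0, 3, 0
[... 178 characters left out ...]
 -840, -841, -843, -832, -832, 3, 1, 3, -838, -843, -833, -834, -228, -233]
340 [-359, -365, -847, -837, -838, -828, -831, -838, -843, -836, -846, -833, -838, -842, -838, -837, -831, -839, -835, -836]
320 [-358, -354, -378, -843, -837, -842, -835, -837, -838, -841, -832, -839, -840, -840, -837, -832, -840, -829, -833, -844]
300 [-354, -353, -384, -837, -837, -837, -838, -838, -828, -833, -834, -835, -837, -845, -826, -831, -840, -835, -838, -836]
280 [-359, -358, -378, -843, -836, -834, -839, -838, -845, -834, -835, -845, -841, -843, -839, -831, -829, -833, -839, -836]
260 [-359, -356, -552, -615, -694, -840, -832, -836, -837, -833, -834, -839, -840, -731, -736, -739, -735, -734, -740, -732]
```

View pics/topc.png

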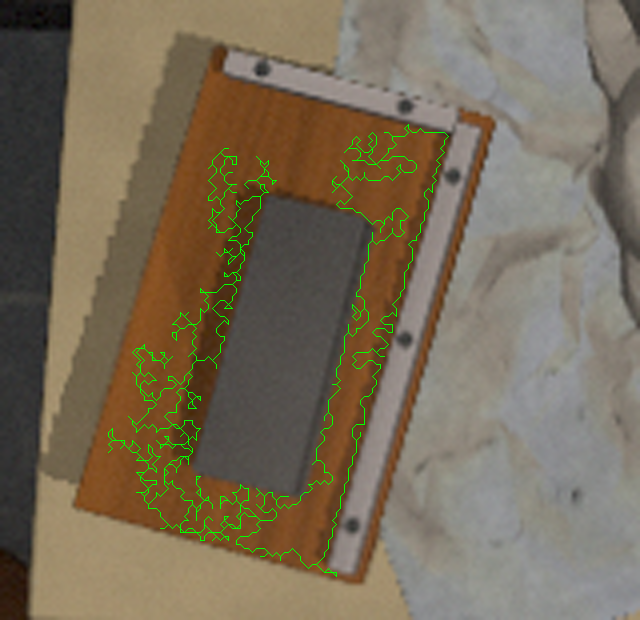

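Run:
```python
from h import *
c=arm.get_calibration("top");print("cam",-c["R"].T@c["t"])
g=lambda L:(np.array(L)+.5)/4-.5+[80,115]
D=ray(c,g([(218,45),(495,120),(362,583),(75,505)]),42)[:,:2];print("deck",D,D.mean(0))
print(np.linalg.norm(D-np.roll(D,-1,0),axis=1))
F=ray(c,g([(452,125),(330,570),(478,130),(357,578)]),54)[:,:2];S=ray(c,g([(222,74),(452,132)]),54)[:,:2]
print("fence",F,"stop",S)
a=lambda v:np.degrees(np.arctan2(v[1],v[0]))
print([a(D[0]-D[3]),a(D[1]-D[2]),a(D[0]-D[1])-90,a(D[3]-D[2])-90,a(F[0]-F[1]),a(F[2]-F[3]),a(S[0]-S[1])-90])
St=ray(c,g([(262,192),(371,227),(302,492),(190,470)]),65)[:,:2];print("stone",St,St.mean(0),a(St[0]-St[3]),a(St[1]-St[2]))
```

```text
cam [397.14407542 -33.63855573 977.75240724]
deck [[674.7914219  259.51630844]
 [636.28064884 106.67399522]
 [387.66435193 165.79692302]
 [423.96507013 320.1203675 ]] [530.6753732  213.02689855]
[157.61932735 255.54957187 158.53538298 258.04400927]
fence [[629.96271788 127.61254188]
 [393.97436321 180.12885556]
 [627.56368147 113.66090874]
 [390.27140751 165.94649008]] stop [[655.25915985 252.49409942]
 [626.15665651 127.42888213]]
[np.float64(-13.583334546064284), np.float64(-13.376918524769074), np.float64(-14.142108380598728), np.float64(-13.236762517358542), np.float64(-12.546033339332464), np.float64(-12.426136990043572), np.float64(-13.099528729682092)]
stone [[589.09964613 223.73093921]
 [571.82042375 165.40901006]
 [433.27503195 193.97393598]
 [442.94881658 252.56803277]] [509.2859796  208.92047951] -11.161686055327452 -11.649849493334195
```

>>> {"name": "move_arm", "arguments": {"moves": [{"gripper": 1, "xyz": [4.4, 2.4, 0.8], "angular": [0, 0, 0.156]}, {"gripper": 1, "xyz": [8.9, 4.8, 1.6], "angular": [0, 0, 0.312]}, {"gripper": 1, "xyz": [13.3, 7.3, 2.4], "angular": [0, 0, 0.468]}, {"gripper": 1, "xyz": [17.8, 9.7, 3.2], "angular": [0, 0, 0.624]}, {"gripper": 1, "xyz": [22.2, 12.1, 4], "angular": [0, 0, 0.78]}, {"gripper": 1, "xyz": [26.6, 14.5, 4.8], "angular": [0, 0, 0.936]}, {"gripper": 1, "xyz": [31.1, 16.9, 5.6], "angular": [0, 0, 1.092]}, {"gripper": 1, "xyz": [35.5, 19.4, 6.4], "angular": [0, 0, 1.248]}, {"gripper": 1, "xyz": [40, 21.8, 7.2], "angular": [0, 0, 1.404]}, {"gripper": 1, "xyz": [44.4, 24.2, 8], "angular": [0, 0, 1.56]}]}}

```text
clock: 1.35
position: [523.4, 264.7, 150.7]
ee_rot: [-0.619, 0.785, 0.0, -0.0]
contact_force: [0.2, 0.7, -0.4]
gripper_width: 85.4
```

>>> {"name": "move_arm", "arguments": {"moves": [{"gripper": 1, "xyz": [0, 0, 0], "angular": [0, 0, 0]}, {"gripper": 1, "xyz": [0, 0, 0], "angular": [0, 0, 0]}]}}

```text
clock: 1.6
position: [522.3, 265.8, 150.9]
ee_rot: [-0.621, 0.784, 0.0, -0.0]
contact_force: [-0.8, 0.7, 0.3]
gripper_width: 85.3
```

```bash
cat > bs.py <<'E'
from h import *
from scipy.spatial.transform import Rotation as Ro
B=np.array([530.7,213.]);t=np.radians(-13.2);A=np.array([[np.cos(t),np.sin(t)],[-np.sin(t),np.cos(t)]])
def st():
    s=arm.read_state();R=Ro.from_quat(s["ee_rot"]).as_matrix()
    print("t",s["clock"].round(2) if hasattr(s["clock"],"round") else s["clock"],"pos",s["position"].round(1),"board",(A@(s["position"][:2]-B)).round(1),"z",s["position"][2].round(1),"xyaw-board deg",np.degrees(np.arctan2(R[1,0],R[0,0])-t).round(1),"tilt",R[:,2].round(3),"F",s["contact_force"].round(1),"w",s["gripper_width"],"j6",s["joints"][5])
E
python3 - <<'E'
from bs import *
st();p,d=arm.get_image("wrist");cv2.imwrite("pics/w1.png",p)
E
```

```text
t 1.6 pos [522.3 265.8 150.9] board [-20.2  49.5] z 150.9 xyaw-board deg -90.0 tilt [-0.001 -0.    -1.   ] F [-0.8  0.7  0.3] w 85.29408465915374 j6 -0.9767608603083148
```

View pics/w1.png

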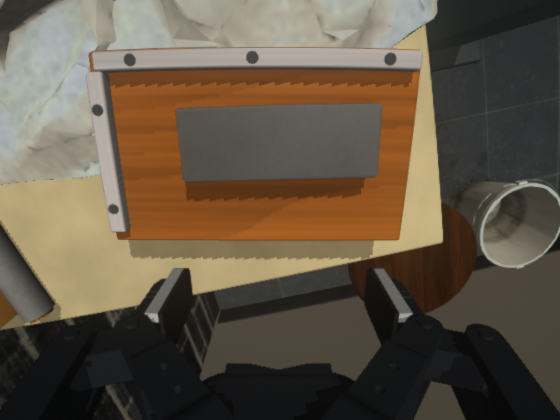

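Wrist view: the stone at (280,142) lies parallel to the fence (260,60), with the open fingers at (170,290) and (390,290) on its left side. This matches the top-view estimate. Next I lower beside the stone, checking the geometry as I go.

Run:
```python
from bs import *
c=arm.get_calibration("wrist")
b=lambda L,z:(A@(ray(c,L,z)[:,:2]-B).T).T.round(1)
S=b([(177,110),(381,103),(378,177),(184,180)],65);print(S,S.mean(0));print(b([(108,71),(420,68)],54),b([(103,72),(124,230)],54))
```

```text
[[ 51.6 -30.6]
 [-95.3 -35.4]
 [-98.1  18.8]
 [ 51.1  21.2]] [-22.675  -6.5  ]
[[ 105.1  -59.8]
 [-125.9  -61.1]] [[109.1 -59.2]
 [111.6  67.4]]
```

>>> {"name": "move_arm", "arguments": {"moves": [{"gripper": 1, "xyz": [0, 0, 4], "angular": [0, 0, 0]}, {"gripper": 1, "xyz": [0, 0, 8], "angular": [0, 0, 0]}, {"gripper": 1, "xyz": [0, 0, 10], "angular": [0, 0, 0]}, {"gripper": 1, "xyz": [0, 0, 11], "angular": [0, 0, 0]}, {"gripper": 1, "xyz": [0, 0, 11], "angular": [0, 0, 0]}]}}

```text
clock: 2.28
position: [522.1, 266.7, 41.3]
ee_rot: [-0.622, 0.783, -0.0, -0.0]
contact_force: [1.4, 0.3, 0.8]
gripper_width: 85.5
```

>>> {"name": "move_arm", "arguments": {"moves": [{"gripper": 1, "xyz": [1, 0, 0], "angular": [0, 0, 0]}, {"gripper": 1, "xyz": [1.5, 0, 0], "angular": [0, 0, 0]}, {"gripper": 1, "xyz": [2, 0, 0], "angular": [0, 0, 0]}, {"gripper": 1, "xyz": [2.4, 0, 0], "angular": [0, 0, 0]}, {"gripper": 1, "xyz": [2.8, 0, 0], "angular": [0, 0, 0]}, {"gripper": 1, "xyz": [3.2, 0, 0], "angular": [0, 0, 0]}, {"gripper": 1, "xyz": [3.5, 0, 0], "angular": [0, 0, 0]}, {"gripper": 1, "xyz": [3.8, 0, 0], "angular": [0, 0, 0]}, {"gripper": 1, "xyz": [4, 0, 0], "angular": [0, 0, 0]}]}}

```text
clock: 3.4
position: [514.4, 228.0, 42.1]
ee_rot: [-0.622, 0.783, -0.0, 0.002]
contact_force: [1.1, 5.3, 3.4]
gripper_width: 85.5
```

Run:
```python
from bs import *
st();p,d=arm.get_image("wrist");cv2.imwrite("pics/w2.png",p)
```

```text
t 3.4 pos [514.4 228.   42.1] board [-19.3  10.9] z 42.1 xyaw-board deg -89.9 tilt [ 0.003  0.002 -1.   ] F [1.1 5.3 3.4] w 85.52204708870923 j6 -0.9349888044160907
```

View pics/w2.png

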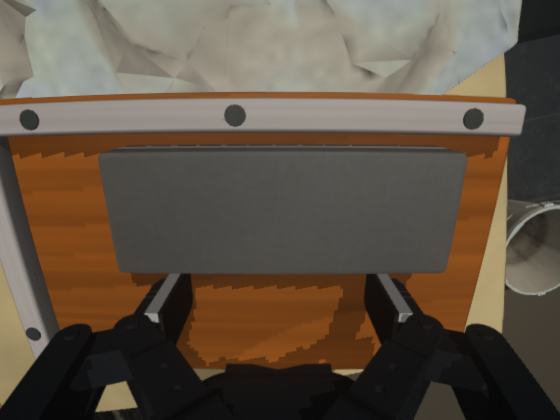

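The stone is being pushed evenly at about 5 N. Its far edge (row 150) is still a few mm from the fence edge (row 136), so I keep pushing.

>>> {"name": "move_arm", "arguments": {"moves": [{"gripper": 1, "xyz": [0.3, 0, 0], "angular": [0, 0, 0]}, {"gripper": 1, "xyz": [0.5, 0, 0], "angular": [0, 0, 0]}, {"gripper": 1, "xyz": [0.7, 0, 0], "angular": [0, 0, 0]}, {"gripper": 1, "xyz": [0.7, 0, 0], "angular": [0, 0, 0]}]}}

```text
clock: 3.95
position: [513.2, 222.1, 42.1]
ee_rot: [-0.621, 0.784, 0.0, 0.003]
contact_force: [1.3, 7.3, 3.3]
gripper_width: 85.5
```

>>> {"name": "move_arm", "arguments": {"moves": [{"gripper": 1, "xyz": [0.2, 0, 0], "angular": [0, 0, 0]}, {"gripper": 1, "xyz": [0.3, 0, 0], "angular": [0, 0, 0]}]}}

```text
clock: 4.2
position: [513.3, 222.0, 42.3]
ee_rot: [-0.621, 0.784, 0.001, 0.005]
contact_force: [0.0, 17.3, 1.2]
gripper_width: 85.9
```

>>> {"name": "move_arm", "arguments": {"moves": [{"gripper": 1, "xyz": [-1.2, 0, 0], "angular": [0, 0, 0]}, {"gripper": 1, "xyz": [-2.8, 0, 0], "angular": [0, 0, 0]}, {"gripper": 1, "xyz": [-2.8, 0, -3], "angular": [0, 0, 0]}, {"gripper": 0, "xyz": [-2.8, 0, -8], "angular": [0, 0, 0]}, {"gripper": -1, "xyz": [-2.8, 0, -8], "angular": [0, 0, 0]}]}}

```text
clock: 4.82
position: [519.2, 245.6, 124.7]
ee_rot: [-0.622, 0.783, -0.0, 0.003]
contact_force: [-0.5, -0.2, -0.9]
gripper_width: 51.9
```

>>> {"name": "move_arm", "arguments": {"moves": [{"gripper": -1, "xyz": [0, 2, 0], "angular": [0, 0, -0.157]}, {"gripper": -1, "xyz": [0, 4, 0], "angular": [0, 0, -0.314]}, {"gripper": -1, "xyz": [1, 6, 0], "angular": [0, 0, -0.471]}, {"gripper": -1, "xyz": [2, 8, 0], "angular": [0, 0, -0.628]}, {"gripper": -1, "xyz": [3, 10, 0], "angular": [0, 0, -0.785]}, {"gripper": -1, "xyz": [4, 11, 0], "angular": [0, 0, -0.942]}, {"gripper": -1, "xyz": [5, 12, 0], "angular": [0, 0, -1.1]}, {"gripper": -1, "xyz": [6, 12, 0], "angular": [0, 0, -1.257]}, {"gripper": -1, "xyz": [6.6, 12, 0], "angular": [0, 0, -1.414]}, {"gripper": -1, "xyz": [6.6, 12, 0], "angular": [0, 0, -1.571]}]}}

```text
clock: 6.08
position: [384.4, 206.2, 120.1]
ee_rot: [0.994, -0.113, -0.001, 0.002]
contact_force: [0.6, -1.0, -0.2]
gripper_width: -0.2
```

>>> {"name": "move_arm", "arguments": {"moves": [{"gripper": -1, "xyz": [0, 0, 0], "angular": [0, 0, 0]}, {"gripper": -1, "xyz": [0, 0, 0], "angular": [0, 0, 0]}]}}

```text
clock: 6.32
position: [385.2, 207.3, 120.7]
ee_rot: [0.993, -0.116, -0.001, 0.001]
contact_force: [0.0, 0.5, 0.3]
gripper_width: -0.2
```

Run:
```python
from bs import *
st();p,d=arm.get_image("wrist");cv2.imwrite("pics/w3.png",p)
```

```text
t 6.325 pos [385.2 207.3 120.7] board [-140.3  -38.8] z 120.7 xyaw-board deg -0.1 tilt [-0.001 -0.001 -1.   ] F [0.  0.5 0.3] w -0.17795566667949186 j6 0.4710728692244689
```

View pics/w3.png

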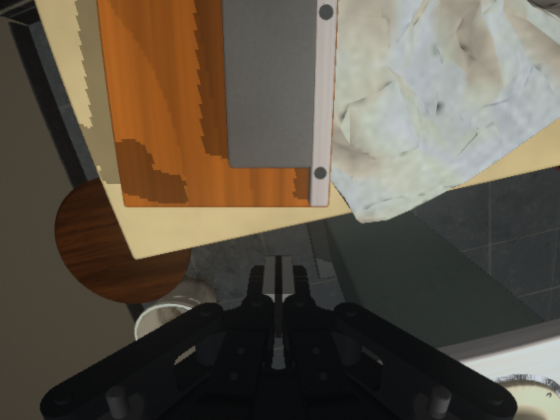

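The stone is flush along the fence, with its near end at (270,165) and the shut fingers at (278,265). I shift 5 mm left, lower, and push along the fence.

>>> {"name": "move_arm", "arguments": {"moves": [{"gripper": -1, "xyz": [0, -0.5, 3], "angular": [0, 0, 0]}, {"gripper": -1, "xyz": [0, -0.5, 6], "angular": [0, 0, 0]}, {"gripper": -1, "xyz": [0, -0.5, 6.9], "angular": [0, 0, 0]}, {"gripper": -1, "xyz": [1, -0.5, 6.9], "angular": [0, 0, 0]}, {"gripper": -1, "xyz": [2, -0.5, 6.9], "angular": [0, 0, 0]}, {"gripper": -1, "xyz": [2.8, -0.5, 6.9], "angular": [0, 0, 0]}, {"gripper": -1, "xyz": [3.5, -0.5, 6.9], "angular": [0, 0, 0]}, {"gripper": -1, "xyz": [4, -0.5, 6.9], "angular": [0, 0, 0]}, {"gripper": -1, "xyz": [4.5, -0.5, 6.9], "angular": [0, 0, 0]}, {"gripper": -1, "xyz": [5, -0.5, 6.9], "angular": [0, 0, 0]}]}}

```text
clock: 7.62
position: [434.9, 201.6, 53.0]
ee_rot: [0.993, -0.115, -0.001, -0.0]
contact_force: [-7.2, 3.8, 5.9]
gripper_width: 0.0
```

>>> {"name": "move_arm", "arguments": {"moves": [{"gripper": -1, "xyz": [0.5, 0, 0], "angular": [0, 0, 0]}, {"gripper": -1, "xyz": [1, 0, 0], "angular": [0, 0, 0]}, {"gripper": -1, "xyz": [1.5, 0, 0], "angular": [0, 0, 0]}, {"gripper": -1, "xyz": [2, 0, 0], "angular": [0, 0, 0]}, {"gripper": -1, "xyz": [2.5, 0, 0], "angular": [0, 0, 0]}, {"gripper": -1, "xyz": [3, 0, 0], "angular": [0, 0, 0]}]}}

```text
clock: 8.38
position: [463.8, 194.7, 53.0]
ee_rot: [0.993, -0.115, -0.001, -0.0]
contact_force: [-7.9, 5.2, 5.8]
gripper_width: 0.1
```

Run:
```python
from bs import *
st();p,d=arm.get_image("wrist");cv2.imwrite("pics/w4.png",p)
```

```text
t 8.375 pos [463.8 194.7  53. ] board [-60.9 -33. ] z 53.0 xyaw-board deg 0.0 tilt [-0.001  0.001 -1.   ] F [-7.9  5.2  5.8] w 0.12550919092811272 j6 0.622666268723893
```

View pics/w4.png

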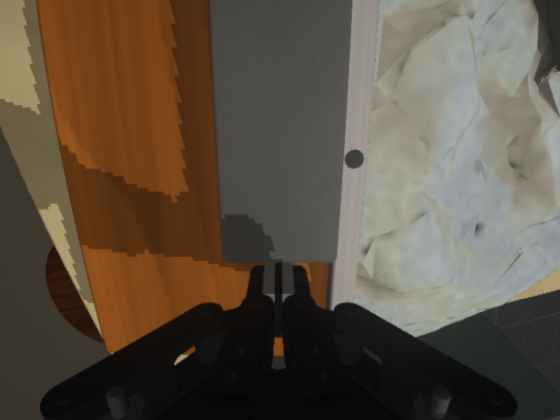

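The stone slides along the fence with its near end at the fingers (278,262). I push on to the stop, watching the force.

>>> {"name": "move_arm", "arguments": {"moves": [{"gripper": -1, "xyz": [0.3, 0, 0], "angular": [0, 0, 0]}, {"gripper": -1, "xyz": [0.6, 0, 0], "angular": [0, 0, 0]}, {"gripper": -1, "xyz": [0.9, 0, 0], "angular": [0, 0, 0]}, {"gripper": -1, "xyz": [0.9, 0, 0], "angular": [0, 0, 0]}]}}

```text
clock: 8.93
position: [472.9, 192.5, 52.9]
ee_rot: [0.993, -0.115, -0.0, -0.0]
contact_force: [-4.1, 2.4, 4.1]
gripper_width: 0.1
```

>>> {"name": "move_arm", "arguments": {"moves": [{"gripper": -1, "xyz": [0.3, 0, 0], "angular": [0, 0, 0]}, {"gripper": -1, "xyz": [0.3, 0, 0], "angular": [0, 0, 0]}]}}

```text
clock: 9.18
position: [475.2, 191.9, 52.8]
ee_rot: [0.993, -0.115, -0.001, -0.0]
contact_force: [-7.0, 3.8, 5.5]
gripper_width: 0.2
```

>>> {"name": "move_arm", "arguments": {"moves": [{"gripper": -1, "xyz": [0.3, 0, 0], "angular": [0, 0, 0]}, {"gripper": -1, "xyz": [0.3, 0, 0], "angular": [0, 0, 0]}]}}

```text
clock: 9.43
position: [475.3, 191.8, 52.8]
ee_rot: [0.993, -0.115, -0.003, 0.0]
contact_force: [-18.2, 10.7, 12.3]
gripper_width: 0.2
```

The stone has stopped and the force has risen to about 20 N, so it is against the stop. I back off, lift clear and check from the top camera.

>>> {"name": "move_arm", "arguments": {"moves": [{"gripper": -1, "xyz": [-1, 0, 0], "angular": [0, 0, 0]}, {"gripper": -1, "xyz": [-2.5, 0, 0], "angular": [0, 0, 0]}, {"gripper": -1, "xyz": [-2.5, 0, -5], "angular": [0, 0, 0]}, {"gripper": -1, "xyz": [-4, 0, -10], "angular": [0, 0, 0]}, {"gripper": -1, "xyz": [-6, -6, -12], "angular": [0, 0, 0]}, {"gripper": -1, "xyz": [-6, -12, -14], "angular": [0, 0, 0]}, {"gripper": -1, "xyz": [-6, -18, -16], "angular": [0, 0, 0]}, {"gripper": -1, "xyz": [-6, -24, -16], "angular": [0, 0, 0]}, {"gripper": -1, "xyz": [-6, -30, -16], "angular": [0, 0, 0]}, {"gripper": -1, "xyz": [-6, -30, -16], "angular": [0, 0, 0]}]}}

```text
clock: 10.68
position: [488.7, 499.7, 208.7]
ee_rot: [0.994, -0.114, -0.001, 0.001]
contact_force: [-0.7, -0.2, -1.2]
gripper_width: 0.2
```

Run:
```python
from bs import *
st();p,d=arm.get_image("top");cv2.imwrite("pics/t5.png",cv2.resize(p[115:270,80:240],None,fx=4,fy=4,interpolation=2))
q=np.load("top0.npz")["p"];print("diff at tamper/jigger",cv2.absdiff(p,q)[225:265,315:420].mean())
c=arm.get_calibration("top")
hsv=cv2.cvtColor(p,cv2.COLOR_BGR2HSV);m=((hsv[...,1]<70)&(hsv[...,2]<130)).astype(np.uint8);m[:135]=0;m[245:]=0;m[:,:130]=0;m[:,195:]=0
n,l,s,_=cv2.connectedComponentsWithStats(m);k=1+s[1:,4].argmax()
ct=cv2.findContours((l==k).astype(np.uint8),0,1)[0][0][:,0]
W=((A@(ray(c,ct,65)[:,:2]-B).T).T).astype(np.float32);print(cv2.minAreaRect(W))
```

```text
t 10.675 pos [488.7 499.7 208.7] board [-106.4  269.5] z 208.7 xyaw-board deg 0.2 tilt [-0.002 -0.003 -1.   ] F [-0.7 -0.2 -1.2] w 0.1659032377851456 j6 0.31603412513857876
diff at tamper/jigger 1.9382539682539683
((39.5625, -38.445838928222656), (167.20945739746094, 88.13874816894531), 11.508536338806152)
```

View pics/t5.png

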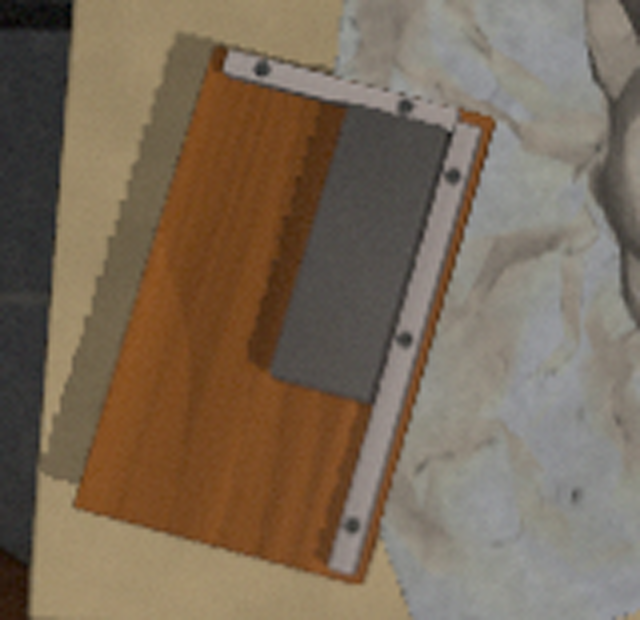

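The stone (centre about (362,255)) lies flush against the fence and against the stop. The mask rectangle merged with the strip edges, so I ignore its size and angle; the picture itself is clear.

Run:
```python
from bs import *
c=arm.get_calibration("top");g=(np.array([(344,108),(449,130),(372,402),(271,376)])+.5)/4-.5+[80,115]
S=(A@(ray(c,g,65)[:,:2]-B).T).T;print(S.round(1),S.mean(0))
arm.job_done()
```

```text
[[108.4  -5.3]
 [110.9 -62.2]
 [-36.9 -62.9]
 [-37.2  -8.4]] [ 36.31080243 -34.69183801]
the job is handed in; nothing more can be done
```

I slid the whetstone against both steels and handed the job in at about 11 s of the 45 s. First I pushed it sideways onto the fence with the open fingers. Then I pushed it along the fence with the shut fingers until it met the stop. In each push the stone stopped moving and the force rose to about 17–24 N, well under the limits.

- **Final position:** from corners picked by hand in the top view, the stone's centre is at about (36.3, -34.7) mm in the board frame; the target is (38, -35.5). It is about 1° or less off the fence.
- **Bystanders:** the arm never came near the tamper or the jigger. The before and after top pictures show almost no change there.
- **Checks that disagreed:**
  - The automatic outline of the final stone merged with the strip edges, so I did not use its size or angle. Its centre, (39.6, -38.4), still fell within the allowed range.
  - The wrist and top cameras differed by about 2–3 mm on where the board lies.

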